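Loosen the sweets and hold the filling gate open at its mark

TASK

Take the stirring stick out of its stand and stir the sweets in the steel dispenser bowl with it, its foot near the bowl's floor, in at least three full circles about halfway between the middle and the wall so that they are well moved about, then put the stick back upright in its stand, right down, and let go of it. Then fill the carton under the bowl: grip the black upright handle of the sprung gate rod, pull the rod straight out until the rod's pointer blade is level with the upright mark blade on the scale bar, and finish while still holding it there against the spring. Pull the gate only when the stick is back in its stand, let no sweet get outside the dispenser, and leave the other things on the bench where they are.

Things in the scene. Friction and masses are not known exactly. Their poses are not given: they have to be found in the camera images.
- hopper: fixed steel dispenser: a deck (152 x 160 mm, top 70 mm up) on four legs, with an upright round open bowl on it and an open carton (126 x 130 mm, 49 mm high) under it. Origin on the bench, on the bowl's axis; z up; the gate rod comes out towards its -x
- bowl_floor (a point): centre of the bowl's flat floor, 70 mm above the bench. Bowl: 110 mm inside, 118 mm outside diameter, rim 122 mm above the bench. The half of the floor on the dispenser's -x side is the gate plate, flush with the fixed half: pulling the rod slides it out to -x and sweets on it drop into the carton (how many is not judged). A sweet can jam between stick and wall where their gap is under 20 mm
- tube_end (a point): open end of the dark outer tube (23 mm across at most) from which the rod telescopes; on the rod's axis, 54 mm above the bench, 115 mm from the dispenser's origin along its -x. A fixed scale bar (14 mm wide, top 48 mm above the bench) runs parallel to the rod, its middle 36 mm to the rod's +y side, from 79 to 269 mm from the origin along -x
- gate (a joint): how far the sprung rod is pulled out, m: 0 fully in (at rest), grows as it is pulled to the dispenser's -x, 0.09 at its far stop. The inner spring always pulls it back in: about 3 N at 0, plus 1.1 N per 10 mm (about 10 N at 60 mm); it goes back in if let go
- handle (a point): point to grip on the rod's black upright handle, a square post 18 x 18 mm with sides parallel to the dispenser's x and y, from 47 to 122 mm above the bench; this point is on its axis, 100 mm above the bench, 170 mm from the dispenser's origin along its -x when the rod is in. Nothing near it is higher than 72 mm but the bowl
- pointer (a point): top edge of the rod's pointer blade, 62 mm above the bench: a thin steel blade (4 mm thick along the rod) that sticks out sideways from the handle's foot to 40 mm from the rod's axis, over the scale bar; moves with the rod. At the handle's own x, 36 mm to its +y, in the dispenser's frame
- mark_point (a point): length mark, at the pointer's height (62 mm): a fixed clamp on the scale bar (black, 20 x 20 mm, top 51 mm up) with an upright steel blade 4 mm thick along the rod, top 72 mm up, 8 to 34 mm to +y of this point (the pointer passes freely), 40 to 65 mm farther out to -x than the shut rod's pointer. Axes as the dispenser's: the rod is at its mark when pointer and mark_point have the same x in them
- stick: white plastic stirring stick, upright, 152 mm long: a 14 mm round rod with a chamfered foot and, from 104 mm above the foot up to its top, a thicker round grip 22 mm across. 60 g or so, loose. Origin at the centre of its foot, z along it to the top
- stick_grip (a point): middle of the stick's grip, on its axis, 130 mm above its foot
- stand: fixed grey block 70 x 70 x 60 mm high with one upright blind hole in the middle of its top, 18 mm across, 50 mm deep (floor 10 mm above the bench), with a 3 mm chamfer at the mouth; the stick stands loosely in it, leaning up to 0.15 rad. Origin on the bench under the hole
- sweet0_center (a point): centre of a foil-wrapped round sweet, a loose copper-coloured ball 20 mm across, 10 g, one of six on the bowl's floor
- sweet1_center (a point): centre of a foil-wrapped round sweet, a loose copper-coloured ball 20 mm across, 10 g, one of six on the bowl's floor
- sweet2_center (a point): centre of a foil-wrapped round sweet, a loose copper-coloured ball 20 mm across, 10 g, one of six on the bowl's floor
- sweet3_center (a point): centre of a foil-wrapped round sweet, a loose copper-coloured ball 20 mm across, 10 g, one of six on the bowl's floor
- sweet4_center (a point): centre of a foil-wrapped round sweet, a loose copper-coloured ball 20 mm across, 10 g, one of six on the bowl's floor
- sweet5_center (a point): centre of a foil-wrapped round sweet, a loose copper-coloured ball 20 mm across, 10 g, one of six on the bowl's floor
- carton: open black carton 190 x 62 x 34 mm, loose, to be left alone; origin at the centre of its underside
- carton_lid: flat black carton lid 195 x 66 x 14 mm, loose, to be left alone; origin at the centre of its underside
- tape: cardboard roll, 96 mm across, 48 mm high, loose, to be left alone; origin at the centre of its underside
- jar: closed jar 72 mm across, 90 mm high, loose, to be left alone; origin at the centre of its underside
- spatula: hand spatula lying flat; origin in its middle, loose, to be left alone
- scanner: small black hand scanner 70 x 45 x 41 mm, loose, to be left alone; origin at the centre of its underside
There are look-alikes about, which are no part of the job. There is more than one size of the stick; the job needs the smallest. There is more than one size of the stand; the job needs the largest.

How it is judged:
By the outcome, as a careful person would: the job done as asked, in the order asked, and still so for the second after the job is handed in, while the arm keeps its last pose, push and grip.
It also fails if it takes over 72 s, if anything falls off the work surface, if the arm or the gripper's body presses on something with over 40 N, if the wrist force passes 120 N, or if a joint passes its speed limit or range.

ROBOT

A 6-joint arm with a two-finger parallel gripper is mounted at the origin on the work surface. World frame = base frame: x ahead of the robot, y to its left, z up, the work surface at z = 0. Lengths are in m, angles in degrees, forces in N, time in s.
With the tool pointing down it reaches from about 0.35 to 0.875 m from the base axis. Payload 4.2 kg.
Tool frame: the origin (TCP) lies midway between the tips of the shut fingers; the grasp point (between the pads) lies 19 mm behind it; z points along the fingers, y is the line along which they close (so a half turn about z gives the same grasp; the last joint's range is limited). The gripper opens to 87 mm and grips with 3 to 60 N. Pads are 19 mm wide; open, the fingers measure 117 mm over their backs; the gripper's body (75 mm by 190 mm) begins 51 mm behind the grasp point.
Start: joints at [86.895, 22.042, 0.453, 0, -68.411, -14.817], TCP at [0.192, 0.595, 0.195] pointing down, gripper open.
Joint ranges: [-179.83, 179.83], [-69.29, 118.12], [-61.27, 80.66], [-181.25, 117.63], [-171.15, -9.14], [-177.46, 177.46]. Speed limits (degrees/s): [159.86, 159.86, 180, 180, 180, 180].

INTERFACE

Orientations are given as a 3x3 rotation matrix whose columns are the frame's x, y, z axes.
In Python, from station import r, cams gives the robot as it stands.
- The arm moves only by the tool play_rows, never from a script. Its argument "commands" is text: rows parted by semicolons, each of 6 numbers parted by spaces: the shift along the world's x, y, z normalised to -1 to 1, where 1 is 30 mm, then the turn, a rotation vector about the world's x, y, z normalised to -1 to 1, where 1 is 0.15 rad. A call has 1 to 20 rows; each row shifts and turns the commanded pose from where the row before left it; what a row does not reach is not made up. A row lasts 1/10 s, in which the tool goes at most 50 mm and 8.59 degrees, less where a joint would pass 70% of its speed; a pose out of reach is approached as far as the arm can. A call with a number of a shift or a turn outside -1 to 1 is refused whole. A call with a gripper value outside its range is refused whole. "grip" is the finger opening in mm, from 0 to 87, set as the call begins (left out, the last holds). The fingers move at their own pace and stop on an object; the grip force is fixed at half the most. Time passes only in rows, so rows that do not move let the fingers close. It gives the time, the measured TCP pose, the force, the opening and the grip force at its end, in the units of the state.
- r.sense(): the state, without advancing time (a new reading comes with each control period).
- cams.capture(name): name is "scene" or "top" or "wrist"; returns (picture, depth): 400x640x3 uint8, blue, green, red; 400x640 float32, m along the optical axis (not along the pixel's ray), 0 where there is no reading.
- cams.camera_info(name): a dict with "mtx" (3x3 intrinsics, pixels), "R" (3x3) and "t" (3): a world point X has camera coordinates R X + t. Camera axes: x right, y down, z forward; pixel columns grow to the right and rows downward; lengths in m; the calibration is good to about 2 mm. A picture is of the moment at which its call begins: read the wrist's pose just before it. camera_info takes no time and is no camera call; for the wrist camera it gives the pose at the moment of the call.
- r.finish_job(): hands the job in; it is judged then, once.
The state is a dict: "time_s": time; "joints": joint angles; "joint_velocities": joint speeds; "effort": joint torques, N m; "tcp_pos": TCP position; "ee_rot": TCP orientation; "wrist_force": force on the tool from outside, world axes, zero at the start; "moment": the same for the moment, N m; "gripper_width": opening from 0.0 (shut) to 1.0 (fully open); "gripper_force": force on a finger pad.
Only numpy, scipy, OpenCV 4.12 (cv2) and the standard library are available. Lean on these libraries where they do the work, as an engineer would, in place of code of your own. Each camera call takes 0.05 s, during which the arm holds its last target. There are 200 camera calls.

## Working session

There is one attempt and no reset: what is moved stays moved. The work goes in short steps, Python scripts to look and compute and a tool call to move; the robot and the scene stay as the last step left them, time stands still between calls to the robot, and variables do not carry over. Pictures are saved under pics/ and viewed, at most 10 in all, crops included, and the job is handed in when it is done.

Besides the shell and the picture viewer there is one more tool, called after ">>>" by a JSON object that holds its "fn" and its "kwargs". play_rows: Moves the arm, as the interface text tells. Scaled input: -1 to 1 covers 30 mm each way for a shift and 0.15 rad each way for a turn. Its arguments: {"type":"object","properties":{"commands":{"type":"string"},"grip":{"type":"number"}},"required":["commands"]}

```bash
mkdir -p pics; ls; python3 - <<'E'
from station import r,cams
import cv2,numpy as np
for n in("scene","top"):
    p,d=cams.capture(n);cv2.imwrite(f"pics/{n}0.png",p);np.savez(f"{n}0.npz",p=p,d=d)
    i=cams.camera_info(n);print(n,i)
print(r.sense())
E
```

```text
pics
scene {'mtx': array([[497.37313023,   0.        , 325.04105066],
       [  0.        , 497.37313023, 198.81514987],
       [  0.        ,   0.        ,   1.        ]]), 'R': array([[-0.6108691 ,  0.79168698,  0.00840658],
       [ 0.55312701,  0.43434406, -0.71091191],
       [-0.56647106, -0.42962421, -0.70323082]]), 't': array([ 0.40913119, -0.19248553,  1.45136596])}
top {'mtx': array([[380.76152416,   0.        , 321.02291587],
       [  0.        , 380.76152416, 200.94871404],
       [  0.        ,   0.        ,   1.        ]]), 'R': array([[ 0.00877227, -0.99978257, -0.01891699],
       [-0.99697591, -0.00728374, -0.07736912],
       [ 0.07721451,  0.01953849, -0.99682304]]), 't': array([-0.06639976,  0.57879625,  1.14385681])}
{'time_s': 0.1, 'joints': array([ 8.68942264e+01,  2.20871611e+01,  3.87624521e-01, -2.65033262e-02,
       -6.84108695e+01, -1.48166922e+01]), 'joint_velocities': array([ 0.06802933, -0.0199744 ,  0.23732237,  0.06857774,  0.04202107,
        0.05113079]), 'effort': array([-3.52493762e-04, -3.91689742e+01,  1.87935805e+01,  4.23182622e+00,
        1.34622541e-02, -7.43013834e-05]), 'tcp_pos': array([0.19212733, 0.5941138 , 0.19415759]), 'ee_rot': array([[ 9.51421319e-01, -3.07891523e-01, -5.33886503e-04],
       [-3.07891976e-01, -9.51419423e-01, -1.90077780e-03],
       [ 7.72833826e-05,  1.97281989e-03, -9.99998051e-01]]), 'wrist_force': array([-0.00293001, -0.17124982, -0.15356923]), 'moment': array([-0.00267243, -0.0468097 , -0.02174385]), 'gripper_force': 0.0, 'gripper_width': 1.0025124682199218}
```

View pics/scene0.png

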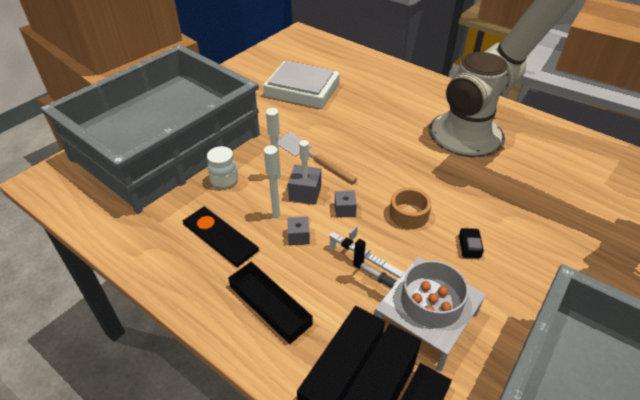

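View pics/top0.png

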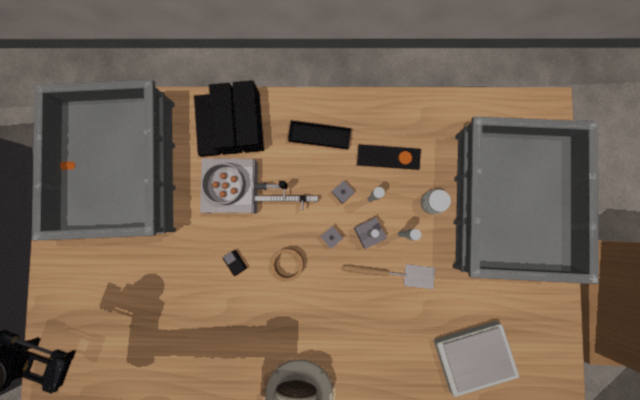

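The scene picture shows three white sticks, at (272,125), (272,180) and (305,160), the last of them in the big grey block at (305,185). Two smaller blocks are at (345,204) and (298,230). The dispenser bowl is at (435,290), and its rod and black handle run to (360,250). The top picture shows the same layout: bowl (226,183), handle (283,185), big stand (370,232). I'll measure these and enlarge a crop.

```bash
cat > h.py <<'E'
import numpy as np,cv2
from station import r,cams
def world(info,d):
    v,u=np.mgrid[:d.shape[0],:d.shape[1]]
    K=info["mtx"];c=np.dstack([(u-K[0,2])/K[0,0]*d,(v-K[1,2])/K[1,1]*d,d])
    return (c-info["t"])@info["R"]
def ray(info,u,v,z):
    K=info["mtx"];R=info["R"];o=-R.T@info["t"];q=R.T@np.array([(u-K[0,2])/K[0,0],(v-K[1,2])/K[1,1],1])
    return o+q*(z-o[2])/q[2]
E
python3 - <<'E'
from h import *
for n in("scene","top"):
    f=np.load(n+"0.npz");p,d=f["p"],f["d"];i=cams.camera_info(n);W=world(i,d)
    hsv=cv2.cvtColor(p,cv2.COLOR_BGR2HSV)
    print(n)
    m=((hsv[...,1]<70)&(hsv[...,2]>130)&(W[...,2]>.02)&(d>0)).astype(np.uint8)
    k,l,s,c=cv2.connectedComponentsWithStats(m)
    for j in range(1,k):
        if s[j,4]>25:
            P=W[l==j];t=P[P[:,2]>np.percentile(P[:,2],98)-.006]
            print("white",c[j].round(),s[j],"z",P[:,2].min().round(3),P[:,2].max().round(3),"top",t.mean(0).round(3))
    # stands: dark grey tops
    for a,b in((.04,.07),(.02,.045)):
        m=((hsv[...,2]<120)&(hsv[...,1]<70)&(W[...,2]>a)&(W[...,2]<b)&(d>0)).astype(np.uint8)
        k,l,s,c=cv2.connectedComponentsWithStats(m)
        for j in range(1,k):
            if s[j,4]>60: 
                P=W[l==j];print("dark",a,c[j].round(),s[j],P.min(0).round(3),P.max(0).round(3))
    m=((W[...,2]>.116)&(W[...,2]<.127)&(d>0)).astype(np.uint8)
    k,l,s,c=cv2.connectedComponentsWithStats(m)
    for j in range(1,k):
        if s[j,4]>15: 
            P=W[l==j];print("z.12",c[j].round(),s[j],P.min(0).round(3),P.max(0).round(3))
p=cv2.imread("pics/scene0.png")
a=cv2.resize(p[95:255,240:400],(600,600),interpolation=cv2.INTER_CUBIC);cv2.imwrite("pics/c1.png",a)
E
```

```text
scene
white [493.  50.] [485  43  15  13  94] z 0.205 0.244 top [-0.032  0.002  0.241]
white [173.  49.] [156  45  30  11  75] z 0.167 0.176 top [ 0.393 -0.773  0.171]
white [235.  77.] [202  58  55  37 267] z 0.166 0.176 top [ 0.389 -0.527  0.172]
white [303.  79.] [ 264   61   75   43 1825] z 0.021 0.063 top [ 0.129 -0.513  0.057]
white [523.  66.] [520  60   7  13  57] z 0.161 0.192 top [-0.135  0.066  0.188]
white [480.  82.] [459  71  48  26 324] z 0.177 0.226 top [0.051 0.021 0.221]
white [72. 95.] [ 42  77  68  35 196] z 0.168 0.176 top [ 0.706 -0.786  0.171]
white [149. 119.] [  67   80  152   83 4437] z 0.088 0.176 top [ 0.714 -0.515  0.171]
white [274. 119.] [266 108  13  28 187] z 0.145 0.212 top [ 0.484 -0.303  0.208]
white [273. 156.] [264 139  16  36 286] z 0.022 0.21 top [ 0.591 -0.21   0.208]
white [305. 148.] [300 140   9  21 106] z 0.117 0.167 top [ 0.485 -0.206  0.163]
white [223. 163.] [207 146  31  40 754] z 0.02 0.097 top [ 0.58  -0.399  0.091]
white [306. 170.] [305 164   6  14  30] z 0.059 0.101 top [ 0.486 -0.201  0.099]
white [216. 180.] [213 176   7   9  39
[... 5591 characters left out ...]
126] [0.866 0.452 0.116] [0.88  0.7   0.127]
z.12 [ 54. 164.] [ 51  98   7 133 366] [0.484 0.689 0.116] [0.867 0.713 0.127]
z.12 [515. 130.] [500 130  30   2  38] [ 0.773 -0.646  0.116] [ 0.777 -0.567  0.127]
z.12 [543. 132.] [531 131  26   3  32] [ 0.769 -0.722  0.116] [ 0.773 -0.652  0.127]
z.12 [577. 188.] [558 132  22 120 336] [ 0.44  -0.783  0.116] [ 0.77  -0.726  0.127]
z.12 [221. 183.] [202 162  42  42 209] [0.564 0.158 0.116] [0.681 0.274 0.126]
z.12 [157. 185.] [156 180   4  13  19] [0.594 0.397 0.117] [0.628 0.405 0.126]
z.12 [282. 183.] [279 180   7   7  40] [0.613 0.039 0.117] [0.631 0.055 0.124]
z.12 [578. 262.] [576 253   5  19  46] [ 0.385 -0.769  0.116] [ 0.434 -0.763  0.127]
```

View pics/c1.png

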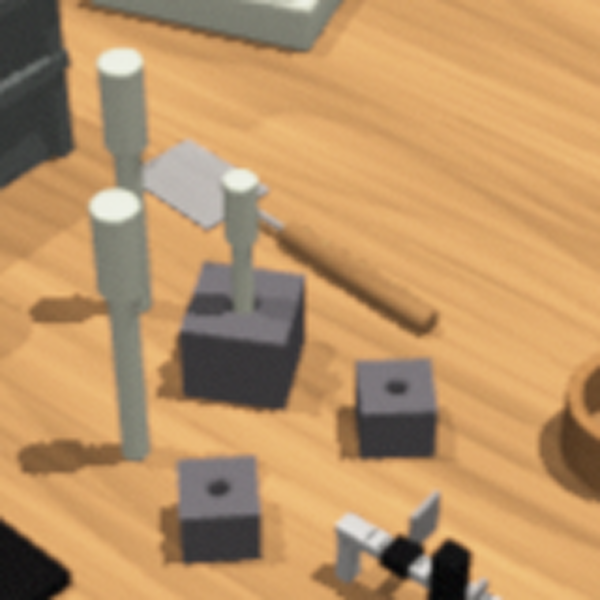

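There are three stick candidates. (272,125) and (272,180) are both about 208 mm tall and stand on the bench. (305,160) has its top at 162 mm, which is the 10 mm hole floor plus 152 mm, so it is the smallest. The stands are about 70 mm wide at (305,185), and roughly 40–45 mm wide at (345,204) and (298,230), so the first is the largest. The crop confirms the short stick is in the large block. Moving above it.

>>> {"fn": "play_rows", "kwargs": {"commands": "0.327 -0.892 0.05 0 0 -0.105;0.327 -0.892 0.05 0 0 -0.105;0.327 -0.892 0.05 0 0 -0.105;0.327 -0.892 0.05 0 0 -0.105;0.327 -0.892 0.05 0 0 -0.105;0.327 -0.892 0.05 0 0 -0.105;0.327 -0.892 0.05 0 0 -0.105;0.327 -0.892 0.05 0 0 -0.105;0.327 -0.892 0.05 0 0 -0.105;0.327 -0.892 0.05 0 0 -0.105;0.327 -0.892 0.05 0 0 -0.105;0.327 -0.892 0.05 0 0 -0.105;0.327 -0.892 0.05 0 0 -0.105;0.327 -0.892 0.05 0 0 -0.105;0.327 -0.892 0.05 0 0 -0.105;0.327 -0.892 0.05 0 0 -0.105;0.327 -0.892 0.05 0 0 -0.105;0.327 -0.892 0.05 0 0 -0.105;0.327 -0.892 0.05 0 0 -0.105;0.327 -0.892 0.05 0 0 -0.105", "grip": 87}}

```text
time_s: 2.1
tcp_pos: [0.3884, 0.0582, 0.225]
ee_rot: [[0.809, -0.588, -0.0], [-0.588, -0.809, 0.0], [-0.0, 0.0, -1.0]]
wrist_force: [-0.4, -0.5, 0.4]
gripper_width: 1.0
gripper_force: 0.0
```

>>> {"fn": "play_rows", "kwargs": {"commands": "0.327 -0.892 0.05 0 0 -0.105;0.327 -0.892 0.05 0 0 -0.105;0.327 -0.892 0.05 0 0 -0.105;0.327 -0.892 0.05 0 0 -0.105;0.327 -0.892 0.05 0 0 -0.105;0.327 -0.892 0.05 0 0 -0.105;0.327 -0.892 0.05 0 0 -0.105;0.327 -0.892 0.05 0 0 -0.105;0.327 -0.892 0.05 0 0 -0.105;0.327 -0.892 0.05 0 0 -0.105;0 0 0 0 0 0;0 0 0 0 0 0;0 0 0 0 0 0"}}

```text
time_s: 3.4
tcp_pos: [0.4861, -0.2075, 0.2399]
ee_rot: [[0.708, -0.707, -0.001], [-0.707, -0.708, 0.0], [-0.001, 0.0, -1.0]]
wrist_force: [-1.2, 0.3, -0.6]
gripper_width: 1.0
gripper_force: 0.0
```

```bash
python3 - <<'E'
from h import *
s=r.sense();print(s["tcp_pos"],s["ee_rot"].round(3),s["joints"].round(1))
i=cams.camera_info("wrist");p,d=cams.capture("wrist");cv2.imwrite("pics/w1.png",p);np.savez("w1.npz",p=p,d=d,**i)
W=world(i,d);print("cam",(-i["R"].T@i["t"]).round(3))
g=cv2.cvtColor(p,cv2.COLOR_BGR2HSV)
for a,b in((.05,.068),(.155,.17),(.2,.215)):
    m=((W[...,2]>a)&(W[...,2]<b)&(d>0)).astype(np.uint8)
    k,l,st,c=cv2.connectedComponentsWithStats(m)
    for j in range(1,k):
        if st[j,4]>100:
            P=W[l==j];print(a,st[j],P.min(0).round(3),P.max(0).round(3),((P.min(0)+P.max(0))/2).round(4))
E
```

```text
[ 0.48607269 -0.20754829  0.23987159] [[ 0.708 -0.707 -0.001]
 [-0.707 -0.708  0.   ]
 [-0.001  0.    -1.   ]] [ -5.5  10.9  -8.7  -0.  -70.4  50.6]
cam [ 0.537 -0.258  0.429]
0.05 [359   0  56  17 537] [ 0.544 -0.406  0.05 ] [ 0.585 -0.367  0.068] [ 0.5645 -0.3866  0.059 ]
0.05 [504   0  56  80 704] [ 0.38  -0.477  0.05 ] [ 0.479 -0.463  0.068] [ 0.4296 -0.4698  0.059 ]
0.05 [ 282  137   75   75 2896] [ 0.439 -0.256  0.05 ] [ 0.532 -0.163  0.068] [ 0.4852 -0.2095  0.059 ]
0.05 [616 206  24  41 526] [ 0.138 -0.459  0.05 ] [ 0.18  -0.418  0.057] [ 0.159  -0.4381  0.0536]
0.05 [136 222  33  31 276] [ 0.552 -0.018  0.05 ] [0.596 0.002 0.068] [ 0.5742 -0.0078  0.059 ]
0.155 [ 586    0   54   81 1974] [ 0.373 -0.474  0.155] [ 0.451 -0.455  0.17 ] [ 0.4124 -0.4643  0.1625]
0.155 [234  85  17  38 133] [ 0.575 -0.229  0.155] [ 0.597 -0.207  0.17 ] [ 0.5857 -0.2182  0.1626]
0.155 [388  99  18  37 143] [ 0.476 -0.314  0.155] [ 0.498 -0.292  0.17 ] [ 0.4867 -0.303   0.1625]
0.155 [307 185  25  26 494] [ 0.474 -0.22   0.155] [ 0.496 -0.199  0.163] [ 0.485  -0.2095  0.1593]
0.2 [ 192   80   46   46 1617] [ 0.575 -0.229  0.2  ] [ 0.604 -0.199  0.209] [ 0.5896 -0.214   0.2046]
0.2 [ 401   97   46   44 1567] [ 0.468 -0.321  0.2  ] [ 0.498 -0.292  0.209] [ 0.4827 -0.3064  0.2043]
```

View pics/w1.png

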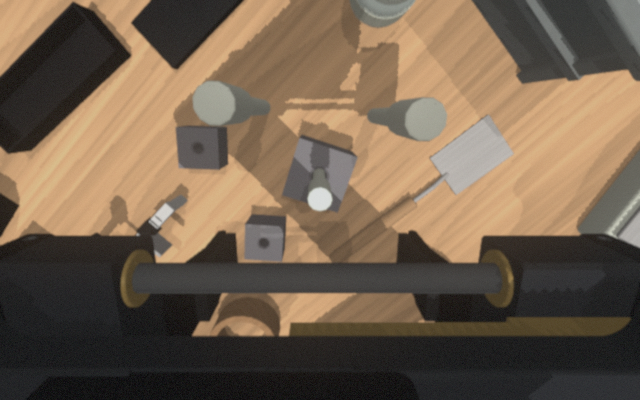

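The wrist picture shows the short stick's top at (319,198) over the big block at (320,170). The two tall sticks at (213,102) and (420,118) are clear of the diagonal fingers. Descending and gripping.

>>> {"fn": "play_rows", "kwargs": {"commands": "0 -0.05 -0.6 0 0 0;0 0 -0.7 0 0 0;0 0 -0.7 0 0 0;0 0 -0.7 0 0 0;0 0 -0.7 0 0 0;0 0 -0.4 0 0 0;0 0 -0.23 0 0 0;0 0 0 0 0 0;0 0 0 0 0 0"}}

```text
time_s: 4.35
tcp_pos: [0.4873, -0.2096, 0.1201]
ee_rot: [[0.708, -0.707, 0.002], [-0.707, -0.708, -0.001], [0.002, -0.001, -1.0]]
wrist_force: [0.5, -0.6, 0.6]
gripper_width: 1.001
gripper_force: 0.0
```

>>> {"fn": "play_rows", "kwargs": {"commands": "0 0 0 0 0 0;0 0 0 0 0 0;0 0 0 0 0 0;0 0 0 0 0 0;0 0 0 0 0 0;0 0 0 0 0 0;0 0 0 0 0 0;0 0 0 0 0 0;0 0 0 0 0 0;0 0 0 0 0 0", "grip": 10}}

```text
time_s: 5.35
tcp_pos: [0.4866, -0.2097, 0.1192]
ee_rot: [[0.707, -0.707, -0.0], [-0.707, -0.707, -0.0], [-0.0, 0.0, -1.0]]
wrist_force: [-0.3, -0.3, -0.4]
gripper_width: 0.245
gripper_force: 30.0
```

>>> {"fn": "play_rows", "kwargs": {"commands": "0 0 0.3 0 0 0;0 0 0.7 0 0 0;0 0 0.9 0 0 0;0 0 0.9 0 0 0;0 0 0.9 0 0 0;0 0 0.9 0 0 0;0 0 0.5 0 0 0;0 0 0 0 0 0"}}

```text
time_s: 6.15
tcp_pos: [0.4879, -0.21, 0.2754]
ee_rot: [[0.707, -0.707, 0.006], [-0.707, -0.707, -0.001], [0.005, -0.003, -1.0]]
wrist_force: [-0.5, -0.6, -1.1]
gripper_width: 0.241
gripper_force: 30.0
```

```bash
python3 - <<'E'
from h import *
i=cams.camera_info("wrist");p,d=cams.capture("wrist");cv2.imwrite("pics/w2.png",p)
for n in("scene","top"):
    f=np.load(n+"0.npz");p=f["p"];d=f["d"];i=cams.camera_info(n);W=world(i,d)
    hsv=cv2.cvtColor(p,cv2.COLOR_BGR2HSV)
    near=np.hypot(W[...,0]-.6215,W[...,1]-.218)<.06
    m=((hsv[...,1]>110)&(hsv[...,2]>60)&(hsv[...,0]<20)&near&(W[...,2]>.068)&(W[...,2]<.1)).astype(np.uint8)
    k,l,s,c=cv2.connectedComponentsWithStats(m)
    for j in range(1,k):
        if s[j,4]>8: print(n,c[j].round(1),s[j,4],ray(i,*c[j],.082).round(4),(ray(i,*c[j],.082)-[.6215,.218,0]).round(3)[:2])
    # rim ring
    q=((np.abs(W[...,2]-.122)<.004)&(np.hypot(W[...,0]-.6215,W[...,1]-.218)<.075)&(d>0))
    P=W[q][:,:2];A=np.c_[2*P,np.ones(len(P))];x=np.linalg.lstsq(A,(P**2).sum(1),rcond=None)[0];print("rim",x[:2],np.sqrt(x[2]+x[:2]@x[:2]))
E
```

```text
scene [425.2 285.8] 66 [0.6056 0.1956 0.082 ] [-0.016 -0.022]
scene [442.6 290.6] 79 [0.5947 0.2276 0.082 ] [-0.027  0.01 ]
scene [417.  297.4] 59 [0.6386 0.1964 0.082 ] [ 0.017 -0.022]
scene [432.9 297.8] 71 [0.6208 0.2208 0.082 ] [-0.001  0.003]
scene [445.6 306. ] 69 [0.6223 0.2487 0.082 ] [0.001 0.031]
scene [429.7 306.9] 26 [0.6425 0.2259 0.082 ] [0.021 0.008]
rim [0.62196344 0.22020858] 0.05678571892315586
top [222.8 175.4] 26 [0.6477 0.2257 0.082 ] [0.026 0.008]
top [233.5 178.7] 22 [0.6381 0.194  0.082 ] [ 0.017 -0.024]
top [214.9 184.2] 24 [0.6217 0.2484 0.082 ] [0.   0.03]
top [224.9 185.1] 22 [0.6191 0.2188 0.082 ] [-0.002  0.001]
top [233.5 190.3] 22 [0.6041 0.1931 0.082 ] [-0.017 -0.025]
top [222.3 193.9] 24 [0.5933 0.2256 0.082 ] [-0.028  0.008]
rim [0.62201346 0.2167965 ] 0.05673470176414484
```

View pics/w2.png

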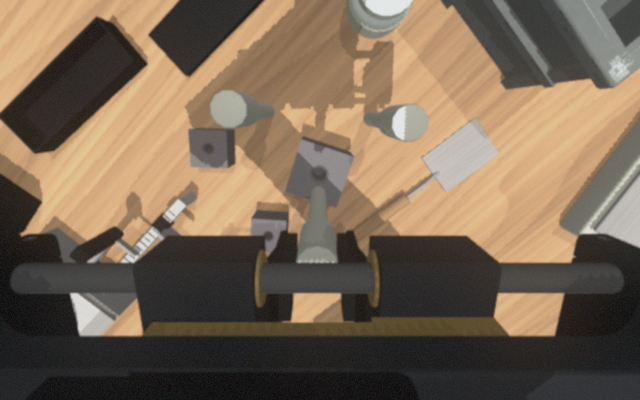

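The wrist picture shows the stick held clear of the stand, with the empty hole at (319,173). The sweets form a ring of five round a central one. I'll carry the stick over the gap between the two ring sweets at about 127°.

```bash
python3 - <<'E'
from h import *
i=cams.camera_info("wrist");print(ray(i,319.5,173,.058),ray(i,320,172,.06))
E
```

```text
[ 0.48305585 -0.21002487  0.058     ] [ 0.48378566 -0.21162135  0.06      ]
```

>>> {"fn": "play_rows", "kwargs": {"commands": "0.233 0.882 0 0 0 0;0.233 0.882 0 0 0 0;0.233 0.882 0 0 0 0;0.233 0.882 0 0 0 0;0.233 0.882 0 0 0 0;0.233 0.882 0 0 0 0;0.233 0.882 0 0 0 0;0.233 0.882 0 0 0 0;0.233 0.882 0 0 0 0;0.233 0.882 0 0 0 0;0.233 0.882 0 0 0 0;0.233 0.882 0 0 0 0;0.233 0.882 0 0 0 0;0.233 0.882 0 0 0 0;0.233 0.882 0 0 0 0;0.233 0.882 0 0 0 0;0.233 0.882 0 0 0 0;0 0 0 0 0 0;0 0 0 0 0 0;0 0 0 0 0 0"}}

```text
time_s: 8.2
tcp_pos: [0.6049, 0.2394, 0.2714]
ee_rot: [[0.707, -0.707, -0.002], [-0.707, -0.707, -0.001], [-0.0, 0.002, -1.0]]
wrist_force: [0.5, 0.2, -0.0]
gripper_width: 0.241
gripper_force: 30.0
```

```bash
python3 - <<'E'
from h import *
print(r.sense()["tcp_pos"])
for n in ("scene","wrist"):
    i=cams.camera_info(n);p,d=cams.capture(n);cv2.imwrite(f"pics/{n}3.png",p)
    W=world(i,d);t=r.sense()["tcp_pos"]
    m=(np.hypot(W[...,0]-t[0],W[...,1]-t[1])<.03)&(d>0)
    for z in np.arange(.155,.26,.01):
        q=m&(abs(W[...,2]-z)<.005)
        if q.sum()>5:
            P=W[q];print(n,z.round(3),q.sum(),P.mean(0).round(4),P.min(0)[:2].round(4),P.max(0)[:2].round(4))
    q=((np.abs(W[...,2]-.122)<.004)&(np.hypot(W[...,0]-.622,W[...,1]-.218)<.075)&(d>0))
    P=W[q][:,:2];A=np.c_[2*P,np.ones(len(P))];x=np.linalg.lstsq(A,(P**2).sum(1),rcond=None)[0];print("rim",len(P),x[:2],np.sqrt(x[2]+x[:2]@x[:2]))
a=cv2.imread("pics/scene3.png")[130:350,340:560];b=cv2.imread("pics/wrist3.png")
cv2.imwrite("pics/c3.png",np.hstack([cv2.resize(a,(400,400)),cv2.resize(b[:250],(400,400)) ]))
E
```

```text
[0.60494696 0.23940714 0.27136423]
scene 0.165 17 [0.6071 0.2424 0.1678] [0.6033 0.2355] [0.6098 0.2482]
scene 0.175 25 [0.6074 0.2433 0.1752] [0.6033 0.2351] [0.6101 0.2488]
scene 0.185 30 [0.6078 0.2429 0.1845] [0.6021 0.2355] [0.6122 0.2485]
scene 0.195 30 [0.6079 0.2434 0.1947] [0.6026 0.2361] [0.6108 0.2488]
scene 0.205 33 [0.6075 0.2428 0.2044] [0.6001 0.2349] [0.6105 0.2486]
scene 0.215 31 [0.6079 0.2433 0.2145] [0.6025 0.2357] [0.6113 0.2488]
scene 0.225 36 [0.6082 0.2428 0.225 ] [0.6027 0.2355] [0.6105 0.249 ]
scene 0.235 33 [0.6077 0.2439 0.2349] [0.6014 0.2371] [0.6112 0.2488]
scene 0.245 37 [0.6077 0.2427 0.2447] [0.5999 0.2354] [0.6104 0.2485]
scene 0.255 33 [0.6082 0.2436 0.2552] [0.6004 0.2354] [0.611  0.2491]
rim 509 [0.62188547 0.22021993] 0.05675828817784755
wrist 0.165 22 [0.6072 0.2362 0.1666] [0.6014 0.233 ] [0.6103 0.2444]
wrist 0.175 37 [0.6072 0.2361 0.1752] [0.5987 0.233 ] [0.6106 0.2441]
wrist 0.185 44 [0.6073 0.2362 0.1851] [0.5997 0.2331] [0.6105 0.2434]
wrist 0.195 41 [0.6074 0.236  0.1951] [0.6005 0.2331] [0.6105 0.2428]
wrist 0.205 51 [0.6075 0.2363 0.205 ] [0.6009 0.2333] [0.6106 0.2444]
wrist 0.215 58 [0.6075 0.2365 0.2152] [0.5989 0.2333] [0.6107 0.2439]
wrist 0.225 60 [0.6075 0.2363 0.2254] [0.5995 0.2332] [0.6108 0.2447]
wrist 0.235 73 [0.6075 0.2364 0.2352] [0.6001 0.2333] [0.6108 0.2444]
wrist 0.245 75 [0.6077 0.2363 0.2453] [0.601  0.2334] [0.6108 0.2433]
wrist 0.255 37 [0.6084 0.2361 0.2529] [0.6037 0.2337] [0.6108 0.2413]
rim 1308 [0.62193329 0.2180006 ] 0.05647003930919635
```

View pics/c3.png

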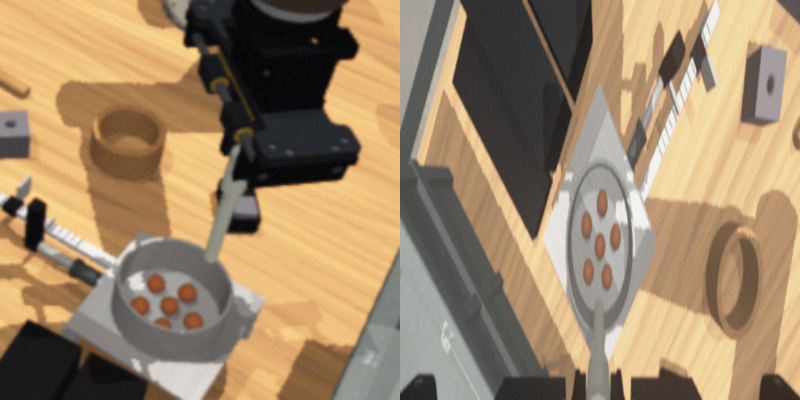

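The picture pair shows the stick upright in the gripper, over the far-left gap in the ring of six sweets, inside the rim. It matches the TCP to about 1 mm. Descending slowly.

>>> {"fn": "play_rows", "kwargs": {"commands": "0 0 -0.5 0 0 0;0 0 -0.5 0 0 0;0 0 -0.5 0 0 0;0 0 -0.4 0 0 0;0 0 -0.1 0 0 0;0 0 -0.1 0 0 0;0 0 -0.1 0 0 0;0 0 -0.1 0 0 0;0 0 -0.1 0 0 0;0 0 -0.1 0 0 0;0 0 -0.1 0 0 0;0 0 -0.1 0 0 0;0 0 -0.1 0 0 0;0 0 -0.1 0 0 0;0 0 0 0 0 0"}}

```text
time_s: 9.8
tcp_pos: [0.6051, 0.24, 0.1846]
ee_rot: [[0.707, -0.707, -0.001], [-0.707, -0.707, -0.001], [-0.0, 0.001, -1.0]]
wrist_force: [-0.1, 0.6, -0.3]
gripper_width: 0.245
gripper_force: 30.0
```

```bash
python3 - <<'E'
import numpy as np
# circle from angle of (-.017,.0215), r=26.5 mm, 20 rows
s=np.array([-.0175,.0215])*1000;a0=np.arctan2(s[1],s[0])
R=26.;a=a0+np.linspace(0,2*np.pi,21);P=R*np.c_[np.cos(a),np.sin(a)]
print(P[0]);d=np.diff(P,axis=0)/30;print(d.round(3).tolist())
E
```

```text
[-16.41305636  20.1646121 ]
[[-0.181, -0.202], [-0.11, -0.248], [-0.028, -0.27], [0.057, -0.265], [0.136, -0.234], [0.202, -0.181], [0.248, -0.11], [0.27, -0.028], [0.265, 0.057], [0.234, 0.136], [0.181, 0.202], [0.11, 0.248], [0.028, 0.27], [-0.057, 0.265], [-0.136, 0.234], [-0.202, 0.181], [-0.248, 0.11], [-0.27, 0.028], [-0.265, -0.057], [-0.234, -0.136]]
```

>>> {"fn": "play_rows", "kwargs": {"commands": "-0.18 -0.25 -0.05 0 0 0;-0.11 -0.25 0 0 0 0;-0.03 -0.27 0 0 0 0;0.06 -0.26 0 0 0 0;0.14 -0.23 0 0 0 0;0.20 -0.18 0 0 0 0;0.25 -0.11 0 0 0 0;0.27 -0.03 0 0 0 0;0.26 0.06 0 0 0 0;0.23 0.14 0 0 0 0;0.18 0.20 0 0 0 0;0.11 0.25 0 0 0 0;0.03 0.27 0 0 0 0;-0.06 0.26 0 0 0 0;-0.14 0.23 0 0 0 0;-0.20 0.18 0 0 0 0;-0.25 0.11 0 0 0 0;-0.27 0.03 0 0 0 0;-0.26 -0.06 0 0 0 0;-0.23 -0.14 0 0 0 0"}}

```text
time_s: 11.8
tcp_pos: [0.6045, 0.2385, 0.184]
ee_rot: [[0.707, -0.707, 0.0], [-0.707, -0.707, 0.0], [-0.0, -0.0, -1.0]]
wrist_force: [0.1, -0.1, -0.6]
gripper_width: 0.244
gripper_force: 30.0
```

```bash
python3 - <<'E'
from h import *
t=r.sense()["tcp_pos"];i=cams.camera_info("scene");p,d=cams.capture("scene");cv2.imwrite("pics/s4.png",cv2.resize(p[180:350,340:510],(510,510)))
W=world(i,d)
m=(np.hypot(W[...,0]-t[0],W[...,1]-t[1])<.03)&(d>0);print(t)
for z in np.arange(.125,.17,.01):
    P=W[m&(abs(W[...,2]-z)<.005)]
    if len(P):print(z.round(3),len(P),P.mean(0).round(4))
E
```

```text
[0.60450875 0.23846287 0.18397553]
0.125 27 [0.606  0.2426 0.1254]
0.135 27 [0.6073 0.2426 0.1356]
0.145 27 [0.6075 0.2422 0.1457]
0.155 23 [0.6078 0.2425 0.1552]
0.165 32 [0.6078 0.2418 0.1649]
```

View pics/s4.png

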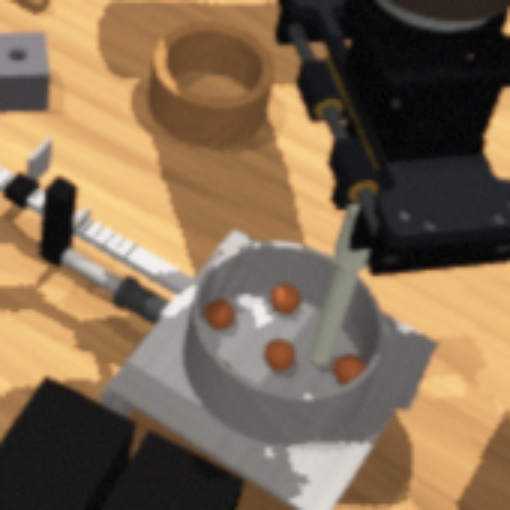

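The crop shows the stick upright in the bowl at (330,340), with sweets moved to (218,315), (285,298), (280,354) and (348,368). The other two are hidden by the near wall. Three more circles.

>>> {"fn": "play_rows", "kwargs": {"commands": "-0.18 -0.20 0 0 0 0;-0.11 -0.25 0 0 0 0;-0.03 -0.27 0 0 0 0;0.06 -0.26 0 0 0 0;0.14 -0.23 0 0 0 0;0.20 -0.18 0 0 0 0;0.25 -0.11 0 0 0 0;0.27 -0.03 0 0 0 0;0.26 0.06 0 0 0 0;0.23 0.14 0 0 0 0;0.18 0.20 0 0 0 0;0.11 0.25 0 0 0 0;0.03 0.27 0 0 0 0;-0.06 0.26 0 0 0 0;-0.14 0.23 0 0 0 0;-0.20 0.18 0 0 0 0;-0.25 0.11 0 0 0 0;-0.27 0.03 0 0 0 0;-0.26 -0.06 0 0 0 0;-0.23 -0.14 0 0 0 0"}}

```text
time_s: 13.85
tcp_pos: [0.6045, 0.2385, 0.184]
ee_rot: [[0.707, -0.707, 0.0], [-0.707, -0.707, 0.0], [-0.0, -0.0, -1.0]]
wrist_force: [-1.1, -0.8, 0.0]
gripper_width: 0.243
gripper_force: 30.0
```

>>> {"fn": "play_rows", "kwargs": {"commands": "-0.18 -0.20 0 0 0 0;-0.11 -0.25 0 0 0 0;-0.03 -0.27 0 0 0 0;0.06 -0.26 0 0 0 0;0.14 -0.23 0 0 0 0;0.20 -0.18 0 0 0 0;0.25 -0.11 0 0 0 0;0.27 -0.03 0 0 0 0;0.26 0.06 0 0 0 0;0.23 0.14 0 0 0 0;0.18 0.20 0 0 0 0;0.11 0.25 0 0 0 0;0.03 0.27 0 0 0 0;-0.06 0.26 0 0 0 0;-0.14 0.23 0 0 0 0;-0.20 0.18 0 0 0 0;-0.25 0.11 0 0 0 0;-0.27 0.03 0 0 0 0;-0.26 -0.06 0 0 0 0;-0.23 -0.14 0 0 0 0"}}

```text
time_s: 15.85
tcp_pos: [0.6045, 0.2385, 0.184]
ee_rot: [[0.707, -0.707, 0.0], [-0.707, -0.707, 0.0], [-0.0, -0.0, -1.0]]
wrist_force: [0.2, 0.6, -0.6]
gripper_width: 0.239
gripper_force: 30.0
```

>>> {"fn": "play_rows", "kwargs": {"commands": "-0.18 -0.20 0 0 0 0;-0.11 -0.25 0 0 0 0;-0.03 -0.27 0 0 0 0;0.06 -0.26 0 0 0 0;0.14 -0.23 0 0 0 0;0.20 -0.18 0 0 0 0;0.25 -0.11 0 0 0 0;0.27 -0.03 0 0 0 0;0.26 0.06 0 0 0 0;0.23 0.14 0 0 0 0;0.18 0.20 0 0 0 0;0.11 0.25 0 0 0 0;0.03 0.27 0 0 0 0;-0.06 0.26 0 0 0 0;-0.14 0.23 0 0 0 0;-0.20 0.18 0 0 0 0;-0.25 0.11 0 0 0 0;-0.27 0.03 0 0 0 0;-0.26 -0.06 0 0 0 0;-0.23 -0.14 0 0 0 0"}}

```text
time_s: 17.85
tcp_pos: [0.6045, 0.2385, 0.184]
ee_rot: [[0.707, -0.707, 0.0], [-0.707, -0.707, 0.0], [0.0, -0.0, -1.0]]
wrist_force: [1.1, 0.0, -0.5]
gripper_width: 0.243
gripper_force: 30.0
```

>>> {"fn": "play_rows", "kwargs": {"commands": "0 0 0.2 0 0 0;0 0 0.4 0 0 0;0 0 0.6 0 0 0;0 0 0.8 0 0 0;0 0 0.7 0 0 0;0 0 0.4 0 0 0;0 0 0 0 0 0"}}

```text
time_s: 18.55
tcp_pos: [0.6066, 0.239, 0.2796]
ee_rot: [[0.707, -0.707, 0.005], [-0.707, -0.707, 0.003], [0.001, -0.005, -1.0]]
wrist_force: [0.2, -0.5, -1.0]
gripper_width: 0.237
gripper_force: 30.0
```

>>> {"fn": "play_rows", "kwargs": {"commands": "-0.233 -0.879 0 0 0 0;-0.233 -0.879 0 0 0 0;-0.233 -0.879 0 0 0 0;-0.233 -0.879 0 0 0 0;-0.233 -0.879 0 0 0 0;-0.233 -0.879 0 0 0 0;-0.233 -0.879 0 0 0 0;-0.233 -0.879 0 0 0 0;-0.233 -0.879 0 0 0 0;-0.233 -0.879 0 0 0 0;-0.233 -0.879 0 0 0 0;-0.233 -0.879 0 0 0 0;-0.233 -0.879 0 0 0 0;-0.233 -0.879 0 0 0 0;-0.233 -0.879 0 0 0 0;-0.233 -0.879 0 0 0 0;-0.233 -0.879 0 0 0 0;0 0 0 0 0 0;0 0 0 0 0 0;0 0 0 0 0 0"}}

```text
time_s: 20.55
tcp_pos: [0.4865, -0.2091, 0.2762]
ee_rot: [[0.707, -0.707, -0.001], [-0.707, -0.707, 0.0], [-0.001, 0.0, -1.0]]
wrist_force: [-0.1, -0.1, -1.0]
gripper_width: 0.242
gripper_force: 30.0
```

```bash
python3 - <<'E'
from h import *
t=r.sense()["tcp_pos"];print(t)
for n in ("scene","wrist"):
    i=cams.camera_info(n);p,d=cams.capture(n);W=world(i,d)
    m=(np.hypot(W[...,0]-t[0],W[...,1]-t[1])<.03)&(d>0)
    for z in np.arange(.165,.26,.02):
        P=W[m&(abs(W[...,2]-z)<.01)]
        if len(P)>5:print(n,z.round(3),len(P),P.mean(0).round(4),P.min(0)[:2].round(4),P.max(0)[:2].round(4))
    P=W[(d>0)&(abs(W[...,2]-.06)<.004)&(np.hypot(W[...,0]-.485,W[...,1]+.209)<.06)]
    print("stand",P.min(0),P.max(0),(P.min(0)+P.max(0))/2)
    cv2.imwrite(f"pics/{n}5.png",p)
a=cv2.imread("pics/scene5.png")[100:340,250:490];b=cv2.imread("pics/wrist5.png")[80:280,220:420]
cv2.imwrite("pics/c5.png",np.hstack([cv2.resize(a,(400,400)),cv2.resize(b,(400,400))]))
E
```

```text
[ 0.48652802 -0.2090687   0.27617545]
scene 0.165 8 [ 0.4867 -0.203   0.1718] [ 0.4793 -0.2092] [ 0.4903 -0.1991]
scene 0.185 50 [ 0.4869 -0.2031  0.1851] [ 0.4779 -0.2131] [ 0.492  -0.1976]
scene 0.205 45 [ 0.488  -0.2032  0.2058] [ 0.4799 -0.2108] [ 0.4916 -0.1983]
scene 0.225 41 [ 0.4881 -0.2025  0.2257] [ 0.4823 -0.2087] [ 0.4948 -0.1982]
scene 0.245 47 [ 0.4883 -0.2024  0.2454] [ 0.4807 -0.2077] [ 0.4932 -0.1977]
stand [ 0.43922507 -0.25168523  0.05606685] [ 0.53108512 -0.15804987  0.06399359] [ 0.48515509 -0.20486755  0.06003022]
wrist 0.165 22 [ 0.4882 -0.2126  0.1716] [ 0.4804 -0.2151] [ 0.4919 -0.2059]
wrist 0.185 80 [ 0.4889 -0.212   0.1853] [ 0.4807 -0.2151] [ 0.4921 -0.2037]
wrist 0.205 97 [ 0.489  -0.2119  0.2058] [ 0.48   -0.2151] [ 0.4922 -0.2036]
wrist 0.225 115 [ 0.4889 -0.2119  0.2254] [ 0.4807 -0.2148] [ 0.4922 -0.2034]
wrist 0.245 152 [ 0.4893 -0.2117  0.2452] [ 0.4823 -0.2148] [ 0.4923 -0.2035]
stand [ 0.43853158 -0.25585951  0.05617763] [ 0.53186002 -0.16318112  0.06223823] [ 0.4851958  -0.20952032  0.05920793]
```

View pics/c5.png

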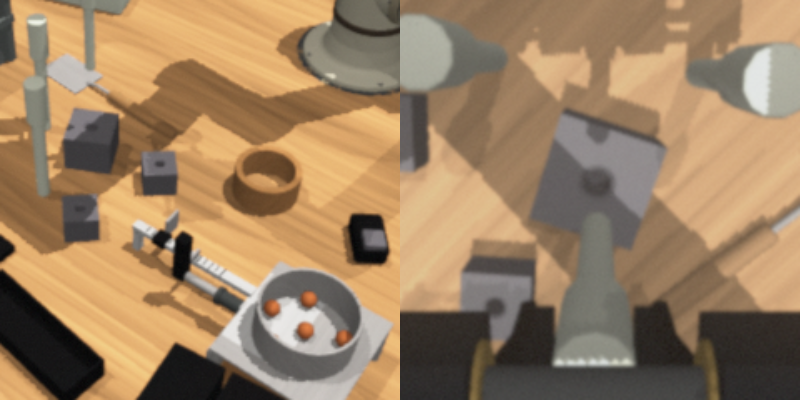

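The crops show the stick upright and lined up with the hole: hole at (598,180), foot at (597,215) in the right-hand crop. On the left, four sweets are visible in the bowl and none outside it. Lowering into the stand.

>>> {"fn": "play_rows", "kwargs": {"commands": "0 -0.025 -0.6 0 0 0;0 0 -0.8 0 0 0;0 0 -0.8 0 0 0;0 0 -0.7 0 0 0;0 0 -0.35 0 0 0;0 0 -0.2 0 0 0;0 0 -0.1 0 0 0;0 0 -0.1 0 0 0;0 0 -0.1 0 0 0;0 0 -0.1 0 0 0;0 0 0 0 0 0"}}

```text
time_s: 21.75
tcp_pos: [0.4864, -0.2104, 0.1611]
ee_rot: [[0.707, -0.707, -0.0], [-0.707, -0.707, 0.0], [-0.0, 0.0, -1.0]]
wrist_force: [0.2, 0.7, -1.1]
gripper_width: 0.24
gripper_force: 30.0
```

>>> {"fn": "play_rows", "kwargs": {"commands": "0 0 -0.2 0 0 0;0 0 -0.2 0 0 0;0 0 -0.2 0 0 0;0 0 -0.2 0 0 0;0 0 -0.2 0 0 0;0 0 -0.1 0 0 0;0 0 -0.1 0 0 0;0 0 -0.08 0 0 0;0 0 -0.06 0 0 0;0 0 0 0 0 0"}}

```text
time_s: 22.75
tcp_pos: [0.4865, -0.2103, 0.1209]
ee_rot: [[0.707, -0.707, -0.0], [-0.707, -0.707, 0.0], [-0.0, 0.0, -1.0]]
wrist_force: [-0.6, -0.3, -0.8]
gripper_width: 0.237
gripper_force: 30.0
```

>>> {"fn": "play_rows", "kwargs": {"commands": "0 0 -0.04 0 0 0;0 0 0 0 0 0"}}

```text
time_s: 22.95
tcp_pos: [0.4866, -0.2104, 0.1199]
ee_rot: [[0.707, -0.707, 0.0], [-0.707, -0.707, -0.0], [0.0, -0.0, -1.0]]
wrist_force: [0.0, 0.9, -0.8]
gripper_width: 0.239
gripper_force: 30.0
```

>>> {"fn": "play_rows", "kwargs": {"commands": "0 0 0 0 0 0;0 0 0 0 0 0;0 0 0 0 0 0;0 0 0 0 0 0;0 0 0 0 0 0;0 0 0 0 0 0;0 0 0 0 0 0;0 0 0 0 0 0;0 0 0.4 0 0 0;0 0 0.8 0 0 0;0 0 0.8 0 0 0;0 0 0.8 0 0 0;0 0 0.8 0 0 0;0 0 0.4 0 0 0;0 0 0 0 0 0", "grip": 87}}

```text
time_s: 24.45
tcp_pos: [0.4876, -0.2106, 0.2422]
ee_rot: [[0.707, -0.707, 0.005], [-0.707, -0.707, -0.001], [0.004, -0.003, -1.0]]
wrist_force: [-0.1, 0.1, -1.1]
gripper_width: 1.005
gripper_force: 0.0
```

```bash
python3 - <<'E'
from h import *
print(r.sense()["tcp_pos"])
for n in ("wrist","scene"):
    i=cams.camera_info(n);p,d=cams.capture(n);W=world(i,d)
    P=W[(d>0)&(np.hypot(W[...,0]-.4855,W[...,1]+.209)<.03)&(W[...,2]>.145)&(W[...,2]<.18)]
    print(n,P.max(0),P.min(0),np.percentile(P[:,2],90))
f=np.load("scene0.npz");i=cams.camera_info("scene")
# handle & bar & mark detail on current scene image
hsv=cv2.cvtColor(p,cv2.COLOR_BGR2HSV);m=(d>0)
for nm,q in (("handle",(W[...,2]>.10)&(W[...,2]<.126)&(abs(W[...,0]-.62)<.03)&(abs(W[...,1]-.05)<.05)),
 ("blade",(W[...,2]>.056)&(W[...,2]<.075)&(W[...,0]>.54)&(W[...,0]<.6)&(W[...,1]>-.04)&(W[...,1]<.03)),
 ("pointer",(W[...,2]>.055)&(W[...,2]<.066)&(W[...,0]>.57)&(W[...,0]<.6)&(W[...,1]>.03)&(W[...,1]<.07)),
 ("bar",(W[...,2]>.04)&(W[...,2]<.05)&(W[...,0]>.56)&(W[...,0]<.61)&(W[...,1]>-.07)&(W[...,1]<.15))):
    P=W[m&q]
    print(nm,len(P),P.min(0).round(4) if len(P) else "",P.max(0).round(4) if len(P) else "",P.mean(0).round(4))
    if nm=="bar":print(np.polyfit(P[:,1],P[:,0],1))
E
```

```text
[ 0.48764829 -0.2106043   0.24218044]
wrist [ 0.49590984 -0.19898633  0.16361077] [ 0.47463846 -0.22057027  0.14506377] 0.1620850728844722
scene [ 0.49693899 -0.19523643  0.16786309] [ 0.47480371 -0.2171705   0.14508282] 0.16473880749787595
handle 132 [0.6141 0.0409 0.1002] [0.6312 0.0597 0.126 ] [0.6247 0.0521 0.1165]
blade 53 [ 0.5512 -0.0077  0.0561] [ 0.5783 -0.0006  0.0749] [ 0.5658 -0.0034  0.0667]
pointer 23 [0.5809 0.0474 0.0576] [0.5977 0.0527 0.0653] [0.5894 0.0506 0.0618]
bar 354 [ 0.5607 -0.0499  0.0401] [0.5955 0.1367 0.05  ] [0.5876 0.0506 0.0467]
[0.00250078 0.58745969]
```

The stick is seated again, with its top at about 162 mm, and released. Going above the handle and turning the jaws to close along y.

>>> {"fn": "play_rows", "kwargs": {"commands": "0.322 0.617 0 0 0 0.374;0.322 0.617 0 0 0 0.374;0.322 0.617 0 0 0 0.374;0.322 0.617 0 0 0 0.374;0.322 0.617 0 0 0 0.374;0.322 0.617 0 0 0 0.374;0.322 0.617 0 0 0 0.374;0.322 0.617 0 0 0 0.374;0.322 0.617 0 0 0 0.374;0.322 0.617 0 0 0 0.374;0.322 0.617 0 0 0 0.374;0.322 0.617 0 0 0 0.374;0.322 0.617 0 0 0 0.374;0.322 0.617 0 0 0 0.374;0 0 0 0 0 0;0 0 0 0 0 0;0 0 0 0 0 0"}}

```text
time_s: 26.25
tcp_pos: [0.6217, 0.0486, 0.2398]
ee_rot: [[1.0, 0.0, -0.0], [0.0, -1.0, -0.0], [-0.0, 0.0, -1.0]]
wrist_force: [-0.2, 0.0, 1.2]
gripper_width: 1.001
gripper_force: 0.0
```

```bash
python3 - <<'E'
from h import *
s=r.sense();print(s["tcp_pos"],s["joints"].round(1))
i=cams.camera_info("wrist");p,d=cams.capture("wrist");W=world(i,d);cv2.imwrite("pics/w6.png",p);np.savez("w6.npz",p=p,d=d,**i)
print((-i["R"].T@i["t"]).round(3))
m=d>0
for nm,q in (("handle",(W[...,2]>.10)&(W[...,2]<.126)&(abs(W[...,0]-.62)<.03)&(abs(W[...,1]-.05)<.05)),
 ("blade",(W[...,2]>.056)&(W[...,2]<.075)&(W[...,0]>.54)&(W[...,0]<.6)&(W[...,1]>-.04)&(W[...,1]<.03)),
 ("pointer",(W[...,2]>.057)&(W[...,2]<.066)&(W[...,0]>.57)&(W[...,0]<.605)&(W[...,1]>.03)&(W[...,1]<.07)),
 ("bar",(W[...,2]>.04)&(W[...,2]<.05)&(W[...,0]>.56)&(W[...,0]<.61)&(W[...,1]>-.07)&(W[...,1]<.15))):
    P=W[m&q]
    if len(P):
        print(nm,len(P),P.min(0).round(4),P.max(0).round(4),np.median(P,0).round(4))
        if nm=="bar":print(np.polyfit(P[:,1],P[:,0],1))
        else:
            v,u=np.where(m&q);print("px",u.min(),u.max(),v.min(),v.max())
E
```

```text
[0.62166309 0.04858745 0.23981641] [ 19.3  20.5   4.5   0.  -74.   70.7]
[0.694 0.049 0.429]
handle 379 [0.6128 0.0399 0.1004] [0.6314 0.0573 0.1234] [0.6242 0.0482 0.1209]
px 308 325 175 196
blade 124 [ 0.5527 -0.0081  0.0561] [ 0.5787 -0.0039  0.0731] [ 0.5676 -0.0052  0.0708]
px 360 365 211 235
pointer 52 [0.5818 0.0468 0.0598] [0.5975 0.0504 0.0637] [0.5897 0.0486 0.0617]
px 315 318 197 209
bar 1767 [ 0.5604 -0.0503  0.0401] [0.61   0.1398 0.05  ] [0.5876 0.0554 0.0474]
[-0.00232873  0.58751538]
```

View pics/w6.png

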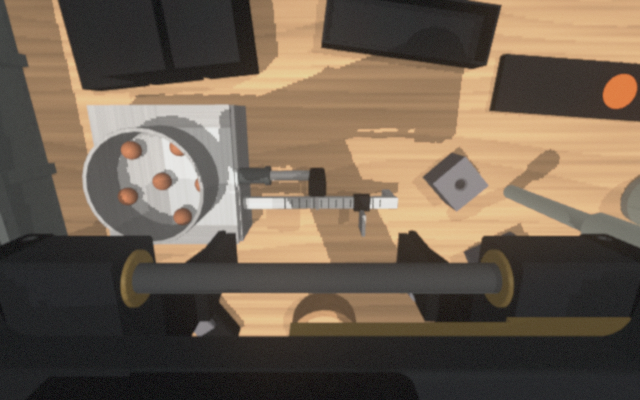

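The wrist picture shows all six sweets inside the bowl. The handle is at (317,183), the pointer at about (317,203), and the mark blade at (362,223). Pointer y is 0.0486 and mark y about -0.0055, so the pull is about 54 mm. Descending to grip.

>>> {"fn": "play_rows", "kwargs": {"commands": "0 0 -0.5 0 0 0;0 0 -0.8 0 0 0;0 0 -0.8 0 0 0;0 0 -0.8 0 0 0;0 0 -0.8 0 0 0;0 0 -0.7 0 0 0;0 0 -0.5 0 0 0;0 0 -0.36 0 0 0;0 0 0 0 0 0;0 0 0 0 0 0"}}

```text
time_s: 27.3
tcp_pos: [0.6223, 0.0486, 0.0828]
ee_rot: [[1.0, 0.0, 0.001], [0.0, -1.0, -0.0], [0.001, 0.0, -1.0]]
wrist_force: [-0.0, 0.3, -0.1]
gripper_width: 0.995
gripper_force: 0.0
```

>>> {"fn": "play_rows", "kwargs": {"commands": "0 0 0 0 0 0;0 0 0 0 0 0;0 0 0 0 0 0;0 0 0 0 0 0;0 0 0 0 0 0;0 0 0 0 0 0;0 0 0 0 0 0;0 0 0 0 0 0;0 0 0 0 0 0;0 0 0 0 0 0;0 0 0 0 0 0", "grip": 6}}

```text
time_s: 28.4
tcp_pos: [0.6218, 0.0485, 0.082]
ee_rot: [[1.0, 0.0, -0.0], [0.0, -1.0, -0.0], [-0.0, 0.0, -1.0]]
wrist_force: [0.3, -1.5, -0.8]
gripper_width: 0.203
gripper_force: 30.0
```

>>> {"fn": "play_rows", "kwargs": {"commands": "0 -0.08 0 0 0 0;0 -0.15 0 0 0 0;0 -0.15 0 0 0 0;0 -0.15 0 0 0 0;0 -0.15 0 0 0 0;0 -0.15 0 0 0 0;0 -0.15 0 0 0 0;0 -0.15 0 0 0 0;0 -0.15 0 0 0 0;0 -0.15 0 0 0 0;0 -0.15 0 0 0 0;0 -0.12 0 0 0 0;0 -0.05 0 0 0 0;0 0 0 0 0 0;0 0 0 0 0 0;0 0 0 0 0 0"}}

```text
time_s: 30.0
tcp_pos: [0.622, -0.0022, 0.082]
ee_rot: [[1.0, 0.0, 0.001], [0.0, -1.0, 0.002], [0.001, -0.002, -1.0]]
wrist_force: [-0.3, 8.9, 0.3]
gripper_width: 0.203
gripper_force: 30.0
```

```bash
python3 - <<'E'
from h import *
s=r.sense();print(s["tcp_pos"],s["wrist_force"].round(1),s["gripper_width"]*87)
out=[]
for n in ("wrist","scene","top"):
    i=cams.camera_info(n);p,d=cams.capture(n);W=world(i,d);cv2.imwrite(f"pics/{n}7.png",p);m=d>0
    for nm,q in (("blade",(W[...,2]>.056)&(W[...,2]<.075)&(W[...,0]>.545)&(W[...,0]<.58)&(W[...,1]>-.03)&(W[...,1]<.02)),
     ("pointer",(W[...,2]>.057)&(W[...,2]<.066)&(W[...,0]>.581)&(W[...,0]<.605)&(W[...,1]>-.03)&(W[...,1]<.02))):
        P=W[m&q]
        if len(P):
            v,u=np.where(m&q);print(n,nm,len(P),P.min(0).round(4),P.max(0).round(4),np.median(P,0).round(4),u.min(),u.max(),v.min(),v.max())
    a={"wrist":p[150:300,270:420],"scene":p[190:290,300:400],"top":p[170:220,270:320]}[n]
    out.append(cv2.resize(a,(266,400),interpolation=cv2.INTER_CUBIC) if 0 else cv2.resize(a,(266,266),interpolation=cv2.INTER_CUBIC))
cv2.imwrite("pics/c7.png",np.hstack(out))
E
```

```text
[ 0.62199304 -0.00216269  0.08200627] [-0.3  8.9  0.3] 17.626155527889047
wrist blade 154 [ 0.5523 -0.0081  0.0698] [ 0.5735 -0.0044  0.0732] [ 0.5627 -0.0062  0.0716] 320 325 293 318
scene blade 40 [ 0.5547 -0.0074  0.0561] [ 0.5795 -0.0011  0.0737] [ 0.5681 -0.003   0.067 ] 349 356 229 237
scene pointer 22 [ 0.5836 -0.0033  0.0576] [0.6025 0.0026 0.0656] [0.5933 0.0011 0.0619] 345 350 238 245
top blade 18 [ 0.5543 -0.0095  0.0599] [ 0.5786 -0.0066  0.073 ] [ 0.5665 -0.0082  0.0664] 302 303 200 208
top pointer 7 [ 0.5845 -0.0033  0.06  ] [ 0.6023 -0.0029  0.0655] [ 0.5935 -0.003   0.0621] 301 301 192 198
```

View pics/c7.png

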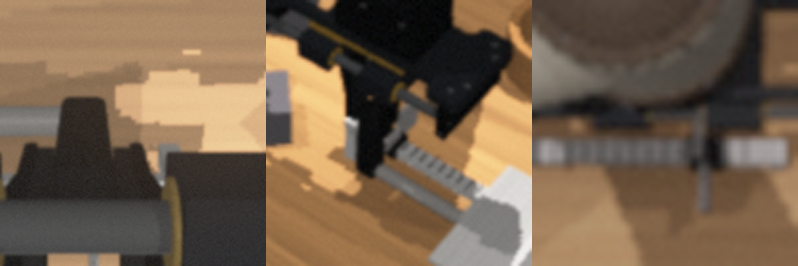

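The crops show the pointer just short of the mark blade. The three views put the gap at about 4 mm: scene 4.1, wrist 3.9, top about 5. Pulling 4 mm more.

>>> {"fn": "play_rows", "kwargs": {"commands": "0 -0.05 0 0 0 0;0 -0.05 0 0 0 0;0 -0.035 0 0 0 0;0 0 0 0 0 0;0 0 0 0 0 0;0 0 0 0 0 0;0 0 0 0 0 0"}}

```text
time_s: 30.85
tcp_pos: [0.622, -0.0061, 0.082]
ee_rot: [[1.0, 0.0, 0.001], [0.0, -1.0, 0.003], [0.001, -0.003, -1.0]]
wrist_force: [-1.0, 8.5, 0.6]
gripper_width: 0.205
gripper_force: 30.0
```

```bash
python3 - <<'E'
from h import *
s=r.sense();print(s["tcp_pos"],s["wrist_force"].round(1))
for n in ("scene","top","scene","top"):
    i=cams.camera_info(n);p,d=cams.capture(n);W=world(i,d);m=d>0
    for nm,q in (("blade",(W[...,2]>.06)&(W[...,2]<.075)&(W[...,0]>.545)&(W[...,0]<.577)&(W[...,1]>-.03)&(W[...,1]<.02)),
     ("pointer",(W[...,2]>.057)&(W[...,2]<.066)&(W[...,0]>.583)&(W[...,0]<.605)&(W[...,1]>-.03)&(W[...,1]<.02))):
        P=W[m&q]
        if len(P): print(n,nm,len(P),P.min(0).round(4),P.max(0).round(4),np.median(P,0).round(4))
i=cams.camera_info("scene");p,d=cams.capture("scene");W=world(i,d)
P=W[(d>0)&(np.hypot(W[...,0]-.4855,W[...,1]+.209)<.03)&(W[...,2]>.145)];print("stick top",np.percentile(P[:,2],90),P.mean(0))
E
```

```text
[ 0.6219919  -0.00606244  0.08198679] [-1.   8.5  0.6]
scene blade 28 [ 0.5563 -0.0067  0.06  ] [ 0.5768 -0.0014  0.0741] [ 0.5689 -0.0028  0.0702]
scene pointer 20 [ 0.5854 -0.0076  0.0581] [ 0.6008 -0.0015  0.0658] [ 0.5902 -0.0033  0.0615]
top blade 13 [ 0.5544 -0.0095  0.0615] [ 0.5756 -0.0068  0.0735] [ 0.5638 -0.0073  0.0681]
top pointer 13 [ 0.5846 -0.0091  0.0574] [ 0.6027 -0.0057  0.0628] [ 0.5935 -0.006   0.0601]
scene blade 30 [ 0.5554 -0.0073  0.0601] [ 0.577  -0.0013  0.0743] [ 0.5694 -0.0031  0.0678]
scene pointer 22 [ 0.5831 -0.007   0.0576] [ 0.6011 -0.0014  0.0659] [ 0.5907 -0.0029  0.0622]
top blade 13 [ 0.5544 -0.0094  0.0601] [ 0.5754 -0.0069  0.074 ] [ 0.5668 -0.0073  0.0702]
top pointer 14 [ 0.5847 -0.009   0.057 ] [ 0.6029 -0.0056  0.0635] [ 0.5937 -0.0075  0.0614]
stick top 0.16436320313661595 [ 0.48726695 -0.20444921  0.15829691]
```

The pointer and mark now agree to about 0.5 mm in both views, and the stick is seated. Handing in.

```bash
python3 -c "
from station import r
print(r.finish_job())"
```

```text
the job is handed in; nothing more can be done
None
```

The job is handed in at about 31 s: I stirred the sweets for four circles, put the stick back down in its stand and let go, then pulled the gate to within about 0.5 mm of the mark; the arm is still holding it there, and no sweet was seen outside the bowl when last checked, just before the pull.

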